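# Turn the jar carousel until the red-lidded jar is at the pointer

## Task

Turn the jar turntable gently by pushing the blue tabs on its rim with a fingertip, either way round, until the jar with the red lid stands squarely in line with the yellow pointer on the table, ready to be inspected next; then leave the turntable at rest there with the hand clear. Do not push on, lift or tip the jars, and leave everything else on the table where it is.

Things in the scene. Friction and masses are not known exactly. Their poses are not given: they have to be found in the camera images.
- stand: fixed black foot of the turntable, 176 mm across, mostly under the tray. Origin on the turning axis at table height, z up. Its -x axis points to its front, along the yellow pointer: a flat plate on the table, 10 mm high, its tip 146 mm and outer end 211 mm from the axis. The stand may be turned, so the front is where the pointer is
- carousel (a joint): angle (rad) of the turning tray, growing counter-clockwise seen from above; 0 wherever the tray stands at the start. Turns either way with light friction (1 N at a tab moves it) and stops almost at once when let go; end stops only at 12.5 rad. White tray 224 mm across: floor 36 mm, lip 47 mm, hub 70 mm above the table
- tab0 (a point): one of five like blue tabs on the tray's rim, 72 degrees apart, midway between jars; this one is 36 degrees counter-clockwise (from above) of the red jar. Upright block reaching 106 to 140 mm from the turning axis, 14 mm thick round the rim, 26 to 76 mm above the table. The point is the middle of its top. A fingertip beside it pushes the tray round
- red_jar_lid (a point): dark jar with a red lid, 64 mm across and 55 mm tall, loose in its own compartment of the turntable (a few mm of play); this point is the centre of the lid's top, about 91 mm above the table and about 66 mm from the turning axis
- jar_a_lid (a point): dark jar with a white lid, 64 mm across and 55 mm tall, loose in its own compartment of the turntable (a few mm of play); this point is the centre of the lid's top, about 91 mm above the table and about 66 mm from the turning axis
- jar_b_lid (a point): dark jar with a white lid, 64 mm across and 55 mm tall, loose in its own compartment of the turntable (a few mm of play); this point is the centre of the lid's top, about 91 mm above the table and about 66 mm from the turning axis
- jar_c_lid (a point): dark jar with a grey lid, 64 mm across and 55 mm tall, loose in its own compartment of the turntable (a few mm of play); this point is the centre of the lid's top, about 91 mm above the table and about 66 mm from the turning axis
- jar_d_lid (a point): dark jar with a white lid, 64 mm across and 55 mm tall, loose in its own compartment of the turntable (a few mm of play); this point is the centre of the lid's top, about 91 mm above the table and about 66 mm from the turning axis
- spare_jar: bystander: larger dark jar with white lid, 80 mm across, 75 mm tall, left of the turntable; origin at the centre of its underside
- tub: bystander: dark tub with an green lid, 70 mm across, 50 mm tall, on the table right of the turntable; origin at the centre of its underside
- sprayer: bystander: white bottle with blue cap, 60 mm across, 150 mm tall, far left; origin at the centre of its underside
- brush: bystander: hand brush lying on the table at the right; origin about its middle, on the table
- scoop: bystander: black scoop with a green handle end, about 200 mm long, lying on the table at the left; origin between bowl and handle, on the table

How it is judged:
On the way:
1. the fingers push the turntable (contact force between the fingers and carousel above 0.2 N), for 0.04 s.
At the end, for the whole second after the job is handed in: The red-lidded jar stands on the pointer's side of the turntable, its centre within 9 mm of the line from the turning axis along the pointer; the turntable is at rest (under 0.05 rad/s) and all five jars stand upright on the floor of their compartments (y of red_jar_lid in the frame of stand between -0.009 and 0.009 m and x of red_jar_lid in the frame of stand below -0.05 m and velocity of joint carousel between -0.05 and 0.05 rad/s and height (world z) of red_jar_lid between 0.086 and 0.096 m and height (world z) of jar_a_lid between 0.086 and 0.096 m and height (world z) of jar_b_lid between 0.086 and 0.096 m and height (world z) of jar_c_lid between 0.086 and 0.096 m and height (world z) of jar_d_lid between 0.086 and 0.096 m and horizontal distance between each of red_jar_lid, jar_a_lid, jar_b_lid, jar_c_lid, jar_d_lid and stand below 0.075 m); the robot touches nothing.
It fails at once if a jar of the turntable is lifted out or tipped over (height (world z) of any of red_jar_lid, jar_a_lid, jar_b_lid, jar_c_lid, jar_d_lid above 0.103 m or height (world z) of any of red_jar_lid, jar_a_lid, jar_b_lid, jar_c_lid, jar_d_lid below 0.083 m or angle between any of red_jar_lid, jar_a_lid, jar_b_lid, jar_c_lid, jar_d_lid's own z axis and vertical above 0.25 rad).
It fails at once if the robot pushes on a jar (more than 2 N) (contact force between any of the arm, the fingers and red_jar above 2 N or contact force between any of the arm, the fingers and jar_a above 2 N or contact force between any of the arm, the fingers and jar_b above 2 N or contact force between any of the arm, the fingers and jar_c above 2 N or contact force between any of the arm, the fingers and jar_d above 2 N).
It fails at once if the turntable is whirled round faster than 2.5 rad/s (velocity of joint carousel above 2.5 rad/s or velocity of joint carousel below -2.5 rad/s).
It fails at once if something standing about on the table is shifted by more than 20 mm (distance of any of spare_jar, tub, sprayer, brush, scoop from where it was at the start of the episode above 0.02 m).
It also fails if it takes over 51 s, if anything falls off the work surface, if the arm or the gripper's body presses on something with over 40 N, if the wrist force passes 120 N, or if a joint passes its speed limit or range.

## Robot

A 6-joint arm with a two-finger parallel gripper is mounted at the origin on the work surface. World frame = base frame: x ahead of the robot, y to its left, z up, the work surface at z = 0. Lengths are in m, angles in rad, forces in N, time in s.
With the tool pointing down it reaches from about 0.375 to 0.9 m from the base axis. Payload 3.1 kg.
Tool frame: the origin (TCP) lies at the very end of the fingers, on their centre line; the grasp point (between the pads) lies 19 mm behind it; z points along the fingers, y is the direction in which the jaws open and shut (so a half turn about z gives the same grasp; the last joint's range is limited). The gripper opens to 87 mm and grips with 3 to 60 N. Pads are 19 mm wide; open, the fingers measure 117 mm over their backs; the gripper's body (75 mm by 190 mm) begins 51 mm behind the grasp point.
Start: joints at [-1.327, 0.527, 1.433, -0, 1.181, -0.178], TCP at [0.256, -0.57, 0.223] pointing down, gripper open.
Joint ranges: [-3.08, 3.08], [-0.75, 2.2], [0.22, 2.44], [-1.43, 4.57], [0, 2.65], [-2.85, 2.85]. Speed limits (rad/s): [2.79, 2.79, 3.14, 3.14, 3.14, 3.14].

## Interface

Orientations are given as a unit quaternion [w, x, y, z].
In Python, from bench import env, optics gives the robot as it stands. The module is installed in compiled form; this text tells all that it offers. Calls block until the motion is done:
- env.move_ptp(position, orientation): joint-space move of the TCP to a pose.
- env.move_straight(position, attitude=None, speed=0.15, until_force=None): straight line of the TCP; attitude=None keeps the orientation; speed is the mean speed in m/s. With until_force (N) it stops when the force on the tool has changed by that much, and returns True; else False.
- env.move_j(angles): joint-space move.
- env.set_gripper(opening): finger opening in m; the grip force is fixed at half the most; returns when the fingers have stopped.
- env.sleep(seconds).
- env.inverse_kinematics(position, orientation): joint angles nearest the present ones, or None.
- env.get_state(): the state.
- optics.snapshot(name): name is "scene" or "top" or "wrist"; returns a dict with "img" (384x512x3 uint8, red, green, blue), "mtx" (3x3 intrinsics, pixels), "extrinsics" (4x4, takes a point from camera to world coordinates). Camera axes: x right, y down, z forward; pixel columns grow to the right and rows downward; lengths in m; the calibration is good to about 2 mm. A picture is of the moment at which its call begins. There is no depth.
A pose or a line that the arm cannot do raises env.Unreachable and nothing moves.
- env.job_done(): hands the job in, once; it reports no verdict.
The state is a dict: "t": time; "joint_positions": joint angles; "joint_velocities": joint speeds; "tau": joint torques, N m; "ee_pos": TCP position; "orientation": TCP orientation; "contact_force": force on the tool from outside, world axes, zero at the start; "wrist_torque": the same for the moment, N m; "grip_width": finger opening in m.
Only numpy, scipy, OpenCV 4.12 (cv2) and the standard library are available. Lean on these libraries where they do the work, as an engineer would, in place of code of your own. Each camera call takes 0.05 s, during which the arm holds its last target. There are 200 camera calls.

## Working session

There is one attempt and no reset: what is moved stays moved. The work goes in short steps, each a Python script; the robot and the scene stay as the last script left them, time stands still between calls to the robot, and variables do not carry over. Pictures are saved under pics/ and viewed, about 8 in all and at most 12, crops included, and the job is handed in when it is done.

```bash
mkdir -p pics && python3 - <<'E'
from bench import env, optics
import cv2, numpy as np
ims=[]
for n in("top","scene"):
    s=optics.snapshot(n); cv2.imwrite(f"pics/{n}0.png",s["img"][:,:,::-1]); np.savez(f"pics/{n}0.npz",**s)
    print(n,s["mtx"].tolist(),np.round(s["extrinsics"],3).tolist())
print(env.get_state())
E
```

```text
top [[470.94860878125064, 0.0, 252.00001963911527], [0.0, 470.94860878125064, 186.07854187614308], [0.0, 0.0, 1.0]] [[0.009, -0.998, 0.057, 0.432], [-1.0, -0.01, -0.01, 0.051], [0.011, -0.057, -0.998, 1.62], [0.0, 0.0, 0.0, 1.0]]
scene [[382.079333294175, 0.0, 258.07435651351284], [0.0, 382.079333294175, 192.02876600409], [0.0, 0.0, 1.0]] [[-0.703, 0.454, -0.547, 1.056], [0.711, 0.432, -0.555, 0.602], [-0.016, -0.779, -0.627, 0.718], [0.0, 0.0, 0.0, 1.0]]
{'t': 0.1, 'joint_positions': array([-1.32748604e+00,  5.28364768e-01,  1.43377170e+00, -1.65641005e-05,
        1.18140066e+00, -1.78504933e-01]), 'joint_velocities': array([-2.25944845e-03, -1.16661592e-03, -8.20903243e-04, -1.70352411e-03,
        7.30351989e-04, -9.33459466e-06]), 'tau': array([-3.78968407e-04, -4.40984988e+01, -1.77150768e+01,  6.35165465e-02,
        5.33687475e-02, -4.15093564e-05]), 'ee_pos': array([ 0.25574425, -0.56955857,  0.22167546]), 'orientation': array([-9.71477218e-04,  9.77840190e-01,  2.09350468e-01, -3.91524916e-05]), 'contact_force': array([0.32344402, 0.33394502, 0.72236805]), 'wrist_torque': array([-0.00155464, -0.0036928 ,  0.00323326]), 'grip_width': 0.08706461306345689}
```

View pics/top0.png

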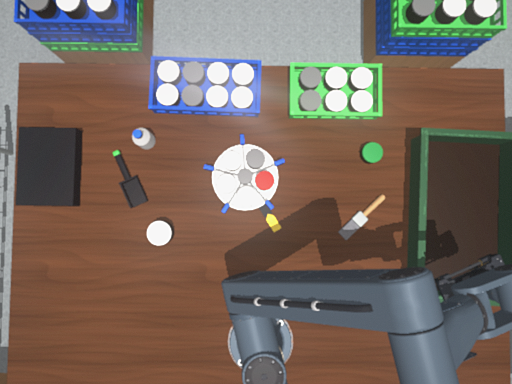

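View pics/scene0.png

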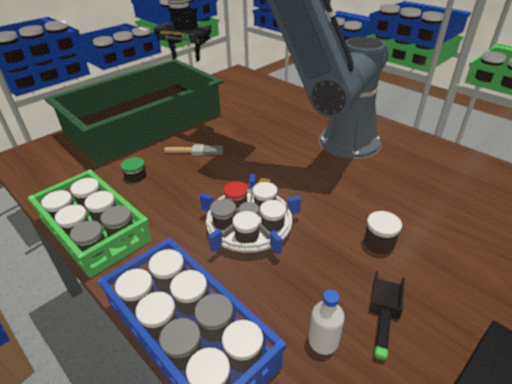

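The top view shows the turntable hub near (245,177), the red lid at (264,180), the pointer at (273,222), and five blue tabs around the rim. Next I'll measure these by colour.

```bash
cat > vis.py <<'E'
import cv2, numpy as np
def ray(s,uv,z):
    T=s["extrinsics"]; d=T[:3,:3]@np.linalg.solve(s["mtx"],[uv[0],uv[1],1.]); o=T[:3,3]
    return (o+d*(z-o[2])/d[2])[:2]
def blobs(img,lo,hi,amin,box=(195,125,300,240)):
    h=cv2.cvtColor(img,cv2.COLOR_RGB2HSV); m=cv2.inRange(h,np.array(lo),np.array(hi))
    x0,y0,x1,y1=box; k=np.zeros_like(m); k[y0:y1,x0:x1]=m[y0:y1,x0:x1]
    n,_,st,c=cv2.connectedComponentsWithStats(k)
    return k,[(c[i],st[i,4]) for i in range(1,n) if st[i,4]>=amin]
def wrap(a): return (a+np.pi)%(2*np.pi)-np.pi
def measure(s):
    im=s["img"]
    _,red=blobs(im,(0,130,80),(6,255,255),20); 
    ky,yel=blobs(im,(20,130,80),(35,255,255),15)
    _,blue=blobs(im,(105,120,60),(125,255,255),8)
    # tab blobs: mean height of the visible block ~ 0.07
    tabs=np.array([ray(s,c,.070) for c,a in blue])
    lid=ray(s,max(red,key=lambda b:b[1])[0],.091) if red else None
    yp=np.array([ray(s,(u,v),.010) for v,u in np.argwhere(ky)]) if yel else None
    return lid,tabs,yp,red,yel,blue
E
python3 - <<'E'
import numpy as np
from scipy.optimize import least_squares
from vis import *
s=dict(np.load("pics/top0.npz"))
lid,tabs,yp,red,yel,blue=measure(s)
print("red",red,"\nyel",yel,"\nblue",blue)
f=least_squares(lambda p:np.hypot(*(tabs-p[:2]).T)-p[2],[.5,0.05,.123])
c=f.x[:2];print("centre",f.x,"res mm",f.fun*1e3)
a=np.degrees(np.arctan2(*(tabs-c).T[::-1]));print("tabs",a,np.sort(a%72))
print("lid",lid,np.hypot(*(lid-c)),np.degrees(np.arctan2(*(lid-c)[::-1])))
m=yp.mean(0)-c;r=np.hypot(*(yp-c).T);print("ptr",yp.mean(0),np.hypot(*m),r.min(),r.max(),np.degrees(np.arctan2(m[1],m[0])))
w,v=np.linalg.eigh(np.cov((yp).T));print("axis",np.degrees(np.arctan2(v[1,1],v[0,1])))
for n,lo,hi in(("lids",(0,0,0),(0,0,0)),):pass
E
```

```text
red [(array([264.18532819, 180.00772201]), np.int32(259))] 
yel [(array([273.2027972 , 223.01398601]), np.int32(143))] 
blue [(array([241.65853659, 138.80487805]), np.int32(41)), (array([279.15909091, 161.70454545]), np.int32(44)), (array([208.40425532, 167.0212766 ]), np.int32(47)), (array([269.18604651, 204.53488372]), np.int32(43)), (array([225.        , 207.80952381]), np.int32(42))]
centre [0.5534404  0.05962706 0.12363289] res mm [ 0.27090507 -0.3779681  -0.05928282  0.34181178 -0.17546592]
tabs [   5.31852372  -66.88700977   76.73611829 -138.99247503  148.85327963] [4.73611829 4.85327963 5.00752497 5.11299023 5.31852372]
lid [ 0.53916314 -0.00388595] 0.06509794565815219 -102.66907820573374
ptr [ 0.39809833 -0.03868016] 0.18383544025067958 0.14664094781981357 0.21162224213984715 -147.6725904020785
axis -147.82453924637764
```

```bash
python3 -c "
import cv2
i=cv2.imread('pics/top0.png');cv2.imwrite('pics/crop0.png',cv2.resize(i[125:240,185:310],None,fx=5,fy=5,interpolation=cv2.INTER_CUBIC))"
```

```text
(no output)
```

View pics/crop0.png

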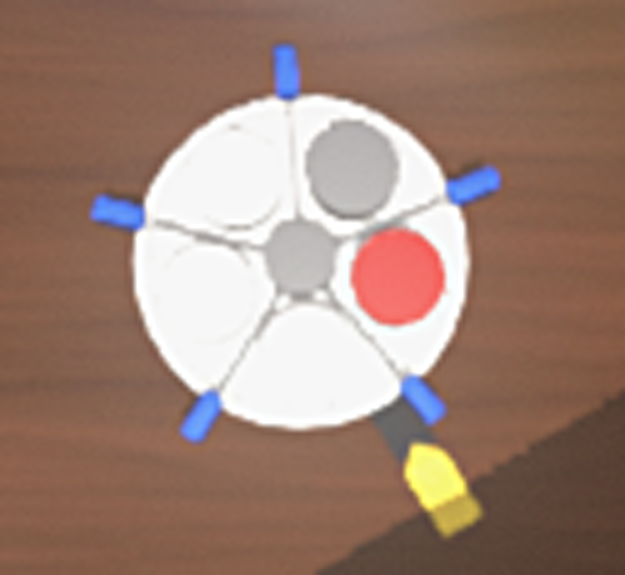

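The geometry agrees with the given sizes. The tab circle is 123.6 mm in radius with residuals under 0.4 mm, the lid sits 65 mm from the axis, and the pointer spans 147–212 mm. The red jar is at -102.7° and the pointer at -147.7°, so I'll push tab0 (-67°) clockwise by about 45°. I'll stop about 6° short first and check.

```bash
cat > mv.py <<'E'
from bench import env, optics
import numpy as np
C=np.array([.5534,.0596]); R=.128; HOME=[-1.327,.527,1.433,0,1.181,-.178]
def pose(phi,z):            # finger beside the rim, tool x radial (inwards), y tangential
    a=np.radians(phi); psi=a+np.pi
    return [*(C+R*np.array([np.cos(a),np.sin(a)])),z],[0,np.cos(psi/2),np.sin(psi/2),0]
def arc(p0,p1,z=.052,speed=.05,step=5):
    fm=0
    for p in np.linspace(p0,p1,max(1,int(np.ceil(abs(p1-p0)/step)))+1)[1:]:
        env.move_straight(*pose(p,z),speed=speed); fm=max(fm,np.linalg.norm(env.get_state()["contact_force"][:2]))
    print("arc to",p1,"max rest force",round(fm,2))
E
python3 - <<'E'
from mv import *; import cv2
env.set_gripper(0.0)
env.move_ptp(*pose(-67+16,.2)); print(env.get_state()["joint_positions"].round(2))
env.move_straight(*pose(-51,.052),speed=.12)
s=optics.snapshot("top");i=cv2.resize(s["img"][100:260,160:330,::-1],None,fx=3.5,fy=3.5)
env_t=env.get_state();print(env_t["t"],env_t["ee_pos"],env_t["contact_force"],env_t["grip_width"])
w=optics.snapshot("scene");j=cv2.resize(w["img"][150:270,170:330,::-1],None,fx=1.25,fy=560/120*1.0) if 0 else cv2.resize(w["img"][60:270,150:330,::-1],(200*1,233))
cv2.imwrite("pics/app.png",np.hstack([i,cv2.copyMakeBorder(j,0,i.shape[0]-233,0,0,cv2.BORDER_CONSTANT)]))
E
```

```text
[-0.24  0.57  1.43 -0.    1.15 -0.92]
5.3833 [ 0.63467706 -0.04002478  0.05296114] [ 0.66452328 -0.08171202  0.62225261] 0.0003729777390663563
```

View pics/app.png

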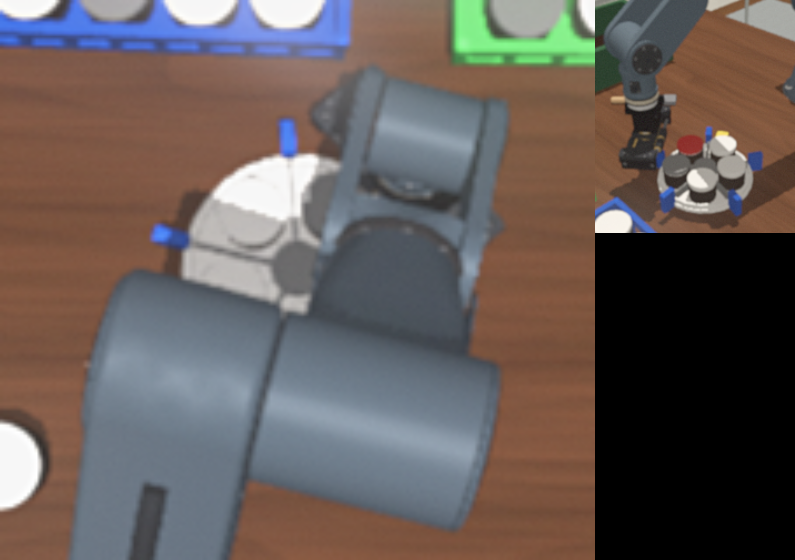

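The finger is down outside the rim, and the tabs at (289,138) and (170,235) haven't moved. The arm hides the rest from above. I'll push to about 6° short, withdraw and measure.

```bash
cat > look.py <<'E'
from mv import *; from vis import *
def look(name):
    s=optics.snapshot("top"); cv2.imwrite(f"pics/{name}.png",s["img"][:,:,::-1])
    lid,tabs,yp,red,yel,blue=measure(s)
    a=np.degrees(np.arctan2(*(tabs-C).T[::-1])); print("tabs",a.round(1))
    d=lid-C; u=np.radians(-147.7)
    print("lid r",np.hypot(*d).round(4),"ang",np.degrees(np.arctan2(d[1],d[0])).round(2),"off-line mm",1e3*(np.cos(u)*d[1]-np.sin(u)*d[0]),"area",red[0][1])
    print("t",env.get_state()["t"])
E
python3 - <<'E'
from look import *
arc(-51,-96)
arc(-96,-91)
env.move_straight(*pose(-91,.2),speed=.2)
env.move_j(HOME); look("after1")
E
```

```text
arc to -96 max rest force 1.05
arc to -91 max rest force 0.25
tabs [ -33.2   38.5 -105.2  110.5 -177.6]
lid r 0.0646 ang -141.28 off-line mm 7.223678778821428 area 252
t 12.2167
```

The tray turned as planned: the lid is at -141.3°, 6.4° short, with a finger-to-tab offset of about 9.4°. I'll push the rest.

```bash
python3 - <<'E'
from look import *
env.move_ptp(*pose(-90,.2)); env.move_straight(*pose(-90,.052),speed=.12)
arc(-90,-102.3,speed=.03)
arc(-102.3,-96)
env.move_straight(*pose(-96,.2),speed=.2)
env.move_j(HOME); look("after2")
s=optics.snapshot("scene");t=cv2.imread("pics/after2.png")
cv2.imwrite("pics/fin.png",np.hstack([cv2.resize(t[115:245,180:310],(400,400)),cv2.resize(s["img"][150:280,170:330,::-1],(400,400))]))
E
```

```text
arc to -102.3 max rest force 0.58
arc to -96 max rest force 0.91
tabs [  32.5  -39.4  104.3 -111.5  176.3]
lid r 0.0647 ang -147.46 off-line mm 0.27369636950086085 area 255
t 20.6667
```

View pics/fin.png

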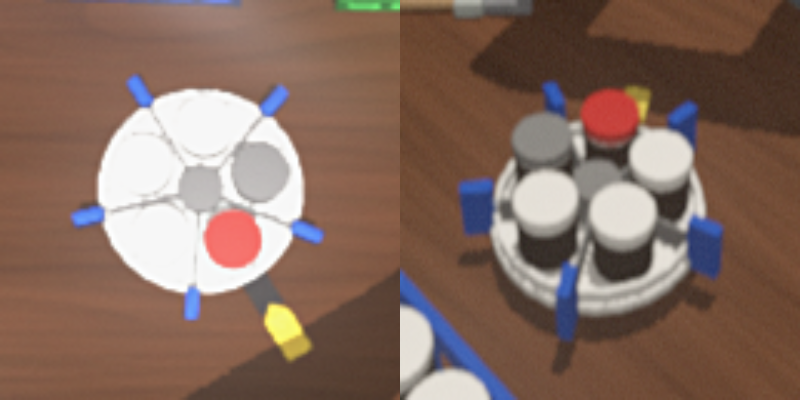

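The red lid at (233,238) lies on the line from the hub (200,188) to the pointer (285,330). All five jars stand upright and the hand is clear, so I'm handing in.

```bash
python3 -c "
from bench import env
env.job_done();print(env.get_state()['t'])"
```

```text
the job is handed in; nothing more can be done
the job is handed in; nothing more can be done
```

I turned the turntable about 45° clockwise by pushing tab0 with the closed fingertips. I did it in two gentle strokes, withdrew the arm to its start pose and handed the job in at about 21 s of the 51 s allowed.

- **Alignment:** in the last top view the red lid's centre is about 0.3 mm off the pointer line (limit 9 mm) and 64.7 mm from the axis, on the pointer's side. The tab angles agree to within a degree.
- **Jars and hand:** the last pictures show all five jars upright in their compartments, with the hand clear of everything.
- **Forces:** the tool force read about 1 N or less at the stops between push steps. I didn't log it, or the tray's speed, during the motion.
- **Other objects:** I didn't re-measure the other objects on the table. The planned path kept the hand well above them.

No check failed or disagreed.

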